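# Swap bird-automaton pieces onto their own stands

### The job

The pieces of the bird automaton are mixed up on their stands: put each one in the middle of its own, so that the copper bellows bottle stands upright on the round stand, the rosewood music box case sits lengthwise on the oblong stand, the steel cam follower lies lengthwise along the long narrow stand, and the brass block with the ivory beak, now on the bench, stands beak up on the hexagonal stand. The hexagonal stand is empty at first: park one of the wrongly placed pieces there and let go of it while you swap the others, so the beak goes on last. Leave the small cage and the amber jar where they are.

Things in the scene. Friction and masses are not known exactly. Their poses are not given: they have to be found in the camera images.
- bottle_mid (a point): Copper bellows bottle, upright, 76 mm high, mass about 0.25 kg: a ribbed round body 52 mm in diameter up to 38 mm, then a plain neck 30 mm in diameter from 43 mm to the top (best gripped there). This point is on its axis half-way up, 38 mm above its foot; z up. At the start it stands near the middle of the oblong stand or of the round stand.
- case_mid (a point): Rosewood music box case, closed, dark, 72 mm (its x) by 48 mm (its y) by 38 mm high with a small brass plate on top, about 0.2 kg. This point is its centre, 19 mm above its underside; z up. At the start it sits near the middle of the long stand, roughly along it.
- follower_mid (a point): Steel cam follower lying flat: a straight bar 14 mm wide (its y) and 22 mm high with a round end 26 mm in diameter at each end, 115 mm long in all (its x), about 0.18 kg, balanced at its middle. This point is its centre, 11 mm above its underside; z up. At the start it lies across the middle of the round stand or of the oblong stand, at any angle.
- beak_mid (a point): Hexagonal brass block, 36 mm across flats and 30 mm high, with an upright ivory beak (a cone, 26 mm wide at its foot) on top, 59 mm high in all, about 0.15 kg. This point is on its axis half-way up, 29.5 mm above its underside; z up, x points at the middle of a flat. At the start it stands on the bench.
- round_top (a point): Round stand, 100 mm in diameter. All four stands are white lime-washed wooden blocks 12 mm high, fixed to the bench; this point is the centre of the top face, z up. 
- oblong_top (a point): Oblong stand, 104 mm (its x) by 80 mm (its y). All four stands are white lime-washed wooden blocks 12 mm high, fixed to the bench; this point is the centre of the top face, z up. 
- long_top (a point): Long narrow stand, 142 mm (its x) by 54 mm (its y). All four stands are white lime-washed wooden blocks 12 mm high, fixed to the bench; this point is the centre of the top face, z up. 
- hex_top (a point): Hexagonal stand, 90 mm across flats, empty at the start. All four stands are white lime-washed wooden blocks 12 mm high, fixed to the bench; this point is the centre of the top face, z up. 
- cage: Small domed brass wire cage, 68 mm in diameter and 75 mm high, standing loose on the bench; origin at the centre of its underside. Not to be disturbed.
- jar: Amber glass jar with a dark lid, 48 mm in diameter and 60 mm high, standing loose on the bench; origin at the centre of its underside. Not to be disturbed.
Things that resemble listed ones, but are neither listed nor needed, are in the scene too. Leave any black or purple look-alike of the part that bears hex_top alone.

How it is judged:
On the way:
1. the bottle, the case or the follower rests, let go, on the hexagonal stand (within 35 mm of its middle) (((horizontal distance between bottle_mid and hex_top below 0.035 m and z of bottle_mid in the frame of hex_top between 0.033 and 0.043 m and angle between bottle_mid's own z axis and vertical below 0.12 rad and linear speed of bottle below 0.02 m/s and contact force between the fingers and bottle below 0.1 N) or (horizontal distance between case_mid and hex_top below 0.035 m and z of case_mid in the frame of hex_top between 0.014 and 0.024 m and angle between case_mid's own z axis and vertical below 0.12 rad and linear speed of case below 0.02 m/s and contact force between the fingers and case below 0.1 N) or (horizontal distance between follower_mid and hex_top below 0.035 m and z of follower_mid in the frame of hex_top between 0.006 and 0.016 m and angle between follower_mid's own z axis and vertical below 0.12 rad and linear speed of follower below 0.02 m/s and contact force between the fingers and follower below 0.1 N))), for 0.2 s.
At the end, for the whole second after the job is handed in: Bottle on the round, case on the oblong, follower on the long, beak block on the hexagonal stand: upright, at rest, middles within 14 mm of the stand's middle; case and follower along their stands within 0.22 rad, either way round. Cage and jar not moved over 20 mm (horizontal distance between bottle_mid and round_top below 0.014 m and z of bottle_mid in the frame of round_top between 0.033 and 0.043 m and angle between each of bottle_mid, case_mid, follower_mid, beak_mid's own z axis and vertical below 0.12 rad and linear speed of each of bottle, case, follower, beak below 0.02 m/s and horizontal distance between case_mid and oblong_top below 0.014 m and z of case_mid in the frame of oblong_top between 0.014 and 0.024 m and horizontal distance between follower_mid and long_top below 0.014 m and z of follower_mid in the frame of long_top between 0.006 and 0.016 m and horizontal distance between beak_mid and hex_top below 0.014 m and z of beak_mid in the frame of hex_top between 0.0245 and 0.0345 m and angle between the x axis of case_mid and the x axis of oblong_top, either way round below 0.22 rad and angle between the x axis of follower_mid and the x axis of long_top, either way round below 0.22 rad); the robot touches nothing.
It fails at once if the cage is moved by more than 20 mm (distance of cage from where it was at the start of the episode above 0.02 m).
It fails at once if the jar is moved by more than 20 mm (distance of jar from where it was at the start of the episode above 0.02 m).
It also fails if it takes over 136 s, if anything falls off the work surface, if the arm or the gripper's body presses on something with over 40 N, if the wrist force passes 120 N, or if a joint passes its speed limit or range.

### The arm

A 6-joint arm with a two-finger parallel gripper is mounted at the origin on the work surface. World frame = base frame: x ahead of the robot, y to its left, z up, the work surface at z = 0. Lengths are in m, angles in rad, forces in N, time in s.
With the tool pointing down it reaches from about 0.3 to 0.95 m from the base axis. Payload 3.1 kg.
Tool frame: the origin (TCP) lies at the very end of the fingers, on their centre line; the grasp point (between the pads) lies 19 mm behind it; z points along the fingers, y is the direction in which the jaws open and shut (so a half turn about z gives the same grasp; the last joint's range is limited). The gripper opens to 85 mm and grips with 20 to 120 N. Pads are 22 mm wide; open, the fingers measure 114 mm over their backs; the gripper's body (76 mm by 85 mm) begins 54 mm behind the grasp point. The pads swing forward as they close: fully open they stand 13 mm farther back than shut.
Start: joints at [-1.204, 0.308, 1.634, -0, 1.2, -0.07], TCP at [0.264, -0.566, 0.231] pointing down, gripper open.
Joint ranges: [-3.06, 3.06], [-0.79, 1.96], [0.05, 2.63], [-1.19, 4.34], [0.05, 2.64], [-2.94, 2.94]. Speed limits (rad/s): [2.79, 2.79, 3.14, 3.14, 3.14, 3.14].

### API

Orientations are given as a rotation vector (axis times angle).
In Python, from plant import manip gives the robot as it stands.
- The arm moves only by the shell command python3 -m handwheel 'ROWS' [OPENING]. ROWS is JSON, a list of rows, each an object of numbers: "x", "y", "z": the shift along the tool's x, y, z in mm; "roll": the turn about the tool's z in rad. In form: [{"x": .., "y": .., "z": .., "roll": ..}, ...]. A call has 1 to 12 rows; each row is the pose to reach, as a shift and turn from the pose commanded when the call began, along the tool's axes at that moment; what a row does not reach only later rows make up. A row lasts 1/10 s, in which the tool goes at most 50 mm and 8.59 degrees, less where a joint would pass 70% of its speed; a pose out of reach is approached as far as the arm can. A call with a gripper value outside its range is refused whole. OPENING is the finger opening in mm, from 0 to 85.4, set as the call begins (- or left out, the last holds). The fingers move at their own pace and stop on an object; the grip force is fixed at half the most. Time passes only in rows, so rows that repeat a pose let the fingers close. It gives the time, the measured TCP pose, the force and the opening at its end, in the units of the state.
- manip.sense(): the state, without advancing time (a new reading comes with each control period).
- manip.get_image(name): name is "scene" or "side" or "wrist"; returns the picture (420x560x3 uint8, red, green, blue); there is no depth.
- manip.calibration(name): a dict with "mtx" (3x3 intrinsics, pixels), "k1" (the pictures are not rectified: a ray, as slopes to the right and down, at radius r is drawn at 1 + k1 r^2 times it, then the intrinsics apply), "R" (3x3) and "t" (3): a world point X has camera coordinates R X + t; the wrist camera has in their place "tool_from_camera" (4x4, takes a point from camera to tool coordinates, whose origin is the TCP and whose axes are the flange's). Camera axes: x right, y down, z forward; pixel columns grow to the right and rows downward; lengths in m; the calibration is good to about 2 mm. A picture is of the moment at which its call begins: read the wrist's pose just before it. calibration takes no time and is no camera call.
- manip.hand_in(): hands the job in, once; it reports no verdict.
Trained networks look in the newest picture that a camera, given by its name, has taken for a name from the list of things; names that differ only in an ending like _2 or _b are one class to them, and where a whole thing is asked for, a point or a joint stands for the part that bears it (a point fixed in the world has none). Each returns a list of dicts, best first, with "conf" (0 to 1); they miss things now and then, are a little off and sometimes report something else, mostly with a low value. They report only what shows in the picture. A call takes as long as a camera call. They do not tell look-alikes from the thing itself.
- manip.look_for(thing, camera): "rect" ([centre column, centre row, width, height] as shares, 0 to 1, of the picture: columns of its width, rows of its height, round what is visible of it).
- manip.masks_of(thing, camera): "mask" (420x560 bool, what is visible of it) and "rect" ([centre column, centre row, width, height] as shares, 0 to 1, of the picture: columns of its width, rows of its height, round what is visible of it).
- manip.pinpoint(thing, camera): "position" ([row, column] as shares, 0 to 1, of the picture: columns of its width, rows of its height: a listed point, or the origin of a listed thing).
The state is a dict: "time_s": time; "joint_pos": joint angles; "qvel": joint speeds; "joint_efforts": joint torques, N m; "tool_pos": TCP position; "tcp_rot": TCP orientation; "force": force on the tool from outside, world axes, zero at the start; "wrist_torque": the same for the moment, N m; "opening": finger opening in m.
Only numpy, scipy, OpenCV 4.12 (cv2) and the standard library are available. Lean on these libraries where they do the work, as an engineer would, in place of code of your own. Each camera call takes 0.05 s, during which the arm holds its last target.

## Working session

There is one attempt and no reset: what is moved stays moved. The work goes in short steps, Python scripts to look and compute and a shell command to move; the robot and the scene stay as the last step left them, time stands still between calls to the robot, and variables do not carry over. Pictures are saved under pics/ and viewed, and the job is handed in when it is done.

```bash
ls; mkdir -p pics; python3 - <<'E'
from plant import manip
import cv2
print(manip.sense())
for n in ["scene","side","wrist"]:
    im=manip.get_image(n); cv2.imwrite(f"pics/{n}0.png",im[:,:,::-1])
    c=manip.calibration(n); print(n,c)
E
```

```text
pics
{'time_s': 0.0, 'joint_pos': array([-1.20368629e+00,  3.09034790e-01,  1.63519912e+00, -4.72875188e-07,
        1.19970975e+00, -6.97257993e-02]), 'qvel': array([-0.00124795, -0.00089826,  0.00015256, -0.00126678,  0.00078702,
       -0.00051075]), 'joint_efforts': array([ 3.06862239e-04, -4.15255022e+01, -2.76663458e+01, -1.53656288e-04,
        1.02465448e-02, -7.32140748e-07]), 'tool_pos': array([ 0.26408227, -0.56554797,  0.23002255]), 'tcp_rot': array([-3.06468321e+00, -6.80233729e-01,  5.47371905e-04]), 'force': array([ 0.64849143,  0.4330489 , -0.46470923]), 'wrist_torque': array([ 0.00928232, -0.02437236, -0.05408132]), 'opening': 0.08511077162632062}
scene {'mtx': array([[423.63320483,   0.        , 273.05265629],
       [  0.        , 423.63320483, 213.15417771],
       [  0.        ,   0.        ,   1.        ]]), 'k1': -0.07288303545162712, 'R': array([[-0.52967704,  0.84811335, -0.01208228],
       [ 0.58725681,  0.35641013, -0.72670576],
       [-0.61202261, -0.39201475, -0.6868426 ]]), 't': array([ 0.33510684, -0.34362994,  1.30281442])}
side {'mtx': array([[420.8
[... 229 characters left out ...]
[-0.30492704,  0.63055276, -0.71373855],
       [ 0.33388965, -0.63108481, -0.70017831]]), 't': array([0.55477106, 0.25593814, 0.72662476])}
wrist {'mtx': array([[363.2750512 ,   0.        , 279.73688861],
       [  0.        , 363.2750512 , 211.1512285 ],
       [  0.        ,   0.        ,   1.        ]]), 'k1': 0.0024485497771243266, 'tool_from_camera': array([[-5.87731971e-04, -9.62350374e-01, -2.71811355e-01,
         6.94340257e-02],
       [ 9.99999792e-01, -4.93453308e-04, -4.15202941e-04,
         2.10662012e-04],
       [ 2.65444493e-04, -2.71811543e-01,  9.62350464e-01,
        -1.43826123e-01],
       [ 0.00000000e+00,  0.00000000e+00,  0.00000000e+00,
         1.00000000e+00]])}
```

View pics/scene0.png

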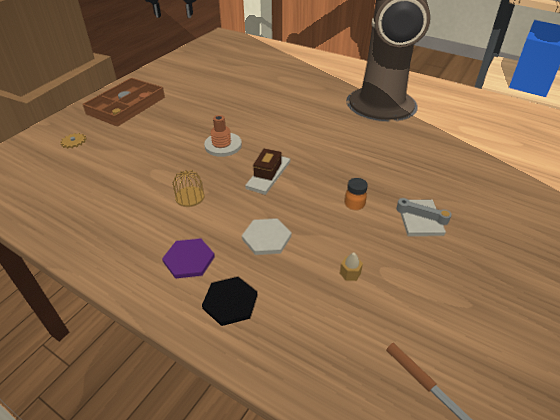

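View pics/side0.png

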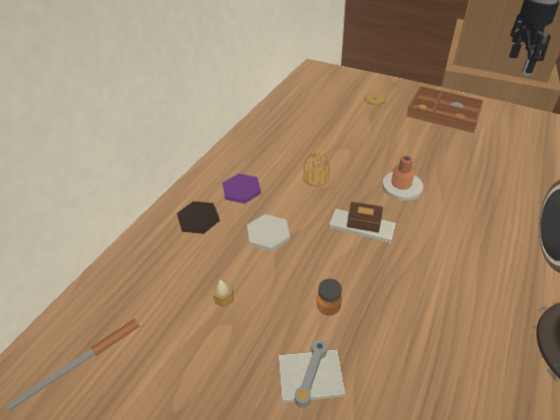

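View pics/wrist0.png

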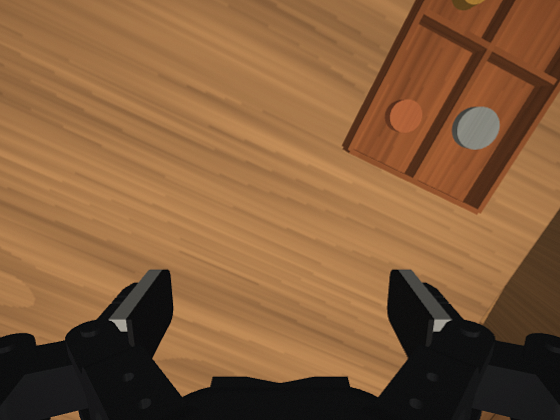

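The scene camera shows:
- bottle on the round stand (221,135)
- case on the long stand (268,165)
- follower on the oblong stand (423,212)
- beak block on the bench (351,267)
- cage (188,188)
- jar (356,193)

There are three hexagons: white (267,236), purple (188,258) and black (230,300). The white one fits "lime-washed".

```bash
cat > h.py <<'E'
from plant import manip
import numpy as np, cv2
from scipy.spatial.transform import Rotation as Ro
def cam(n,s=None):
    c=manip.calibration(n)
    if n=="wrist":
        s=s or manip.sense()
        T=np.eye(4);T[:3,:3]=Ro.from_rotvec(s["tcp_rot"]).as_matrix();T[:3,3]=s["tool_pos"]
        W=T@c["tool_from_camera"]; R=W[:3,:3].T; t=-R@W[:3,3]
    else: R,t=c["R"],c["t"]
    return c["mtx"],c["k1"],R,t
def rays(n,uv,C=None):
    K,k,R,t=C or cam(n); uv=np.atleast_2d(uv).astype(float)
    d=np.c_[(uv[:,0]-K[0,2])/K[0,0],(uv[:,1]-K[1,2])/K[1,1]]
    x=d.copy()
    for _ in range(30): x=d/(1+k*(x**2).sum(1,keepdims=True))
    return -R.T@t, np.c_[x,np.ones(len(x))]@R
def atz(n,uv,z,C=None):
    o,r=rays(n,uv,C); return o+r*((z-o[2])/r[:,2])[:,None]
def proj(n,X,C=None):
    K,k,R,t=C or cam(n); Y=np.atleast_2d(X)@R.T+t; x=Y[:,:2]/Y[:,2:]
    x=x*(1+k*(x**2).sum(1,keepdims=True)); return x*[K[0,0],K[1,1]]+K[:2,2]
def tri(a,b):
    A=np.zeros((3,3));v=np.zeros(3)
    for o,r in (a,b):
        r=r[0]/np.linalg.norm(r[0]);P=np.eye(3)-np.outer(r,r);A+=P;v+=P@o
    return np.linalg.solve(A,v)
def pp(th,n):
    return [(p["conf"],np.array(p["position"])[::-1]*[560,420]) for p in manip.pinpoint(th,n)]
def yaw():
    M=Ro.from_rotvec(manip.sense()["tcp_rot"]).as_matrix(); return np.arctan2(M[1,0],M[0,0])
E
python3 - <<'E'
from h import *
np.set_printoptions(precision=4,suppress=True)
Z=dict(bottle_mid=.05,case_mid=.031,follower_mid=.023,beak_mid=.0295,round_top=.012,oblong_top=.012,long_top=.012,hex_top=.012,cage=0,jar=0)
for n in ["scene","side"]: manip.get_image(n)
for th,z in Z.items():
    P={n:pp(th,n) for n in ["scene","side"]}
    for n in P:
        for c,uv in P[n][:3]: print(th,n,round(c,2),uv.round(0),atz(n,uv,z)[0])
    if P["scene"] and P["side"]: print("   tri",tri(rays("scene",P["scene"][0][1]),rays("side",P["side"][0][1])))
E
```

```text
bottle_mid scene 0.69 [222. 131.] [ 0.4478 -0.2715  0.05  ]
bottle_mid side 0.85 [406. 173.] [ 0.441  -0.2755  0.05  ]
   tri [ 0.4416 -0.2776  0.0463]
case_mid scene 0.79 [270. 164.] [ 0.4812 -0.1015  0.031 ]
case_mid side 0.71 [364. 217.] [ 0.4864 -0.1079  0.031 ]
   tri [ 0.4852 -0.1002  0.0361]
follower_mid scene 0.62 [423. 211.] [0.4424 0.2664 0.023 ]
follower_mid side 0.93 [310. 371.] [0.4463 0.2647 0.023 ]
   tri [0.4458 0.2664 0.0261]
beak_mid scene 0.62 [351. 261.] [0.6596 0.1915 0.0295]
beak_mid side 0.76 [221. 289.] [0.6672 0.1952 0.0295]
beak_mid side 0.73 [362. 222.] [ 0.4852 -0.0919  0.0295]
   tri [0.6648 0.1951 0.0343]
round_top scene 0.64 [222. 139.] [ 0.4344 -0.2856  0.012 ]
round_top scene 0.43 [350. 202.] [0.4885 0.1152 0.012 ]
round_top side 0.65 [402. 181.] [ 0.4458 -0.2868  0.012 ]
round_top side 0.41 [309. 369.] [0.4513 0.257  0.012 ]
   tri [ 0.4444 -0.2769  0.0204]
oblong_top scene 0.84 [420. 214.] [0.4441 0.2621 0.012 ]
oblong_top scene 0.25 [224. 140.] [ 0.433  -0.2819  0.012 ]
oblong_top side 0.84 [309. 373.] [0.4484 0.2633 0.012 ]
oblong_top side 0.69 [222. 290.] [0.6733 0.1863 0.012 ]
   tri [0.4478 0.2634 0.0147]
long_top scene 0.88 [268. 172.] [ 0.4906 -0.1042  0.012 ]
long_top side 0.82 [360. 223.] [ 0.4908 -0.1031  0.012 ]
   tri [ 0.4908 -0.1038  0.0119]
hex_top scene 0.77 [266. 234.] [0.6705 0.0055 0.012 ]
hex_top scene 0.77 [226. 297.] [0.8424 0.0303 0.012 ]
hex_top scene 0.56 [191. 253.] [ 0.7922 -0.0941  0.012 ]
hex_top side 0.68 [196. 214.] [0.8434 0.0359 0.012 ]
hex_top side 0.64 [268. 226.] [ 0.674  -0.0043  0.012 ]
hex_top side 0.63 [237. 188.] [ 0.8069 -0.0851  0.012 ]
   tri [0.7689 0.0892 0.1208]
cage scene 0.66 [190. 199.] [ 0.6572 -0.2131  0.    ]
cage scene 0.55 [424. 215.] [0.4293 0.2684 0.    ]
jar scene 0.58 [353. 201.] [0.4681 0.1138 0.    ]
jar side 0.56 [330. 307.] [0.4695 0.1219 0.    ]
   tri [ 0.4695  0.1171 -0.001 ]
```

```bash
cat >> h.py <<'E'
def go(x,y,z,yawt=None):
    "shift along tool axes (mm) and roll from the present pose to TCP target"
    s=manip.sense(); M=Ro.from_rotvec(s["tcp_rot"]).as_matrix()
    d=M.T@(np.array([x,y,z])-s["tool_pos"])*1000
    r=0
    if yawt is not None:
        r=-((yawt-yaw()+np.pi/2)%np.pi-np.pi/2)   # tool z down: +roll lowers the yaw; half-turn symmetric
    print("xyz mm",d.round(1),"roll",round(r,4),"j6",s["joint_pos"][5].round(3),"yaw",yaw().round(3)); return d,r
E
python3 - <<'E'
from h import *
go(0.47,-0.16,0.28)
im=manip.get_image("scene")[150:340,140:380]
cv2.imwrite("pics/crophex.png",cv2.resize(im,None,fx=3,fy=3,interpolation=cv2.INTER_CUBIC)[:,:,::-1])
E
```

```text
xyz mm [ 358.2 -281.2  -48.7] roll 0 j6 -0.07 yaw 0.437
```

View pics/crophex.png

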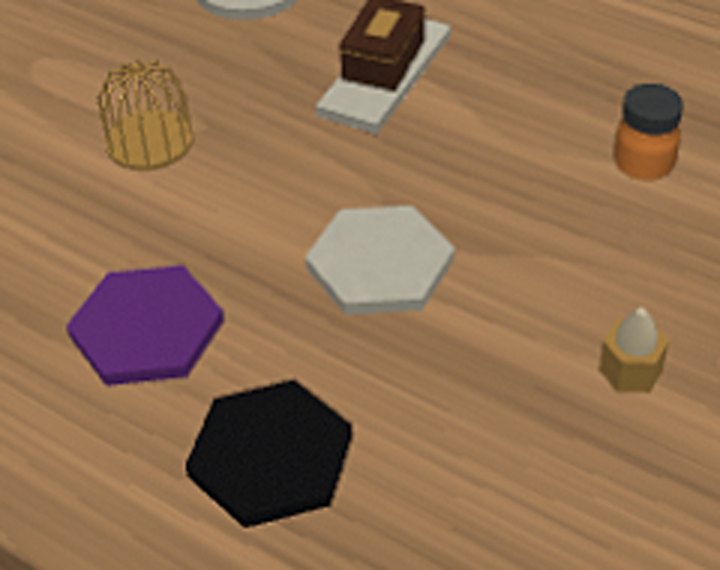

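The crop confirms the white lime-washed hexagon at scene (267,236) as hex_top. The purple and black ones are the look-alikes. I'm moving over the round and long stands for a wrist view.

```bash
python3 -m handwheel '[{"x":36,"y":-28,"z":-5,"roll":0},{"x":72,"y":-56,"z":-10,"roll":0},{"x":107,"y":-84,"z":-15,"roll":0},{"x":143,"y":-112,"z":-20,"roll":0},{"x":179,"y":-140,"z":-25,"roll":0},{"x":215,"y":-168,"z":-30,"roll":0},{"x":251,"y":-197,"z":-35,"roll":0},{"x":287,"y":-225,"z":-40,"roll":0},{"x":322,"y":-253,"z":-45,"roll":0},{"x":358,"y":-281,"z":-49,"roll":0},{"x":358,"y":-281,"z":-49,"roll":0},{"x":358,"y":-281,"z":-49,"roll":0}]'
python3 - <<'E'
from h import *
s=manip.sense();print(s["tool_pos"],s["qvel"].round(3))
im=manip.get_image("wrist");cv2.imwrite("pics/w1.png",im[:,:,::-1])
E
```

```text
time_s: 2.5
tool_pos: [0.4703, -0.1594, 0.2805]
tcp_rot: [3.065, 0.685, 0.0]
force: [0.0, -0.5, -0.4]
opening: 0.0855
[ 0.47026044 -0.15943704  0.28052138] [-0.045  0.005  0.009 -0.007 -0.001 -0.001]
```

View pics/w1.png

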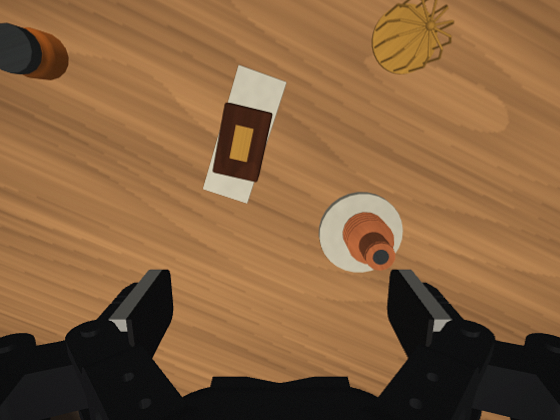

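```bash
cat >> h.py <<'E'
from scipy.optimize import minimize
def rect(a,b): return np.array([[a,b],[-a,b],[-a,-b],[a,-b]])/2.
def ngon(r,n=40,ph=0): t=np.arange(n)*2*np.pi/n+ph; return r*np.c_[np.cos(t),np.sin(t)]
H6=lambda af: ngon(af/2/np.cos(np.pi/6),6,np.pi/6)   # x points at a flat
B=.012
SH=dict(round_top=[(ngon(.05),-B,0)],oblong_top=[(rect(.104,.08),-B,0)],long_top=[(rect(.142,.054),-B,0)],hex_top=[(H6(.09),-B,0)],
 case_mid=[(rect(.072,.048),-.019,.019)],bottle_mid=[(ngon(.026),-.038,0),(ngon(.015),0,.038)],
 beak_mid=[(H6(.036),-.0295,.0005),(ngon(.0005),.0295,.0295)],
 follower_mid=[(np.r_[ngon(.013)+[.0445,0],ngon(.013)-[.0445,0]],-.011,.011)])
ZR=dict(round_top=.012,oblong_top=.012,long_top=.012,hex_top=.012,case_mid=.031,bottle_mid=.05,beak_mid=.0295,follower_mid=.023)
def sil(th,p,n,C,z=None):
    c,s=np.cos(p[2]),np.sin(p[2]); z=ZR[th] if z is None else z; V=[]
    for f,a,b in SH[th]:
        q=f@np.array([[c,s],[-s,c]])+p[:2]
        for h in (a,b): V.append(np.c_[q,np.full(len(q),z+h)])
    return cv2.convexHull(proj(n,np.vstack(V),C).astype(np.float32))
def fit(th,mask,n,p0,C=None,z=None):
    C=C or cam(n); m=mask.astype(np.uint8)
    hull=cv2.convexHull(cv2.findNonZero(m)).astype(np.float32); A=cv2.contourArea(hull)
    def cost(p):
        h=sil(th,p,n,C,z); a,_=cv2.intersectConvexConvex(hull,h); return 1-a/(A+cv2.contourArea(h)-a)
    best=None
    for dy in (0,.5,1.0,1.6,2.1,2.6):
        r=minimize(cost,[p0[0],p0[1],p0[2]+dy],method="Nelder-Mead",options=dict(initial_simplex=[[p0[0],p0[1],p0[2]+dy],[p0[0]+.01,p0[1],p0[2]+dy],[p0[0],p0[1]+.01,p0[2]+dy],[p0[0],p0[1],p0[2]+dy+.3]],xatol=1e-5,fatol=1e-5))
        if best is None or r.fun<best.fun: best=r
    p=best.x; p[2]=(p[2]+np.pi/2)%np.pi-np.pi/2
    print(th,n,"xy",p[:2].round(4),"yaw",p[2].round(3),"IoU",round(1-best.fun,3)); return p
def white(im,p0,n,C=None,r=.09,z=.012):
    hsv=cv2.cvtColor(im,cv2.COLOR_RGB2HSV); m=((hsv[...,1]<60)&(hsv[...,2]>115)).astype(np.uint8)
    roi=np.zeros(m.shape,np.uint8); P=proj(n,np.c_[ngon(r)+p0[:2],np.full(40,z)],C)
    cv2.fillConvexPoly(roi,cv2.convexHull(P.astype(np.int32)),1); m=cv2.morphologyEx(m*roi,cv2.MORPH_OPEN,np.ones((3,3),np.uint8))
    return m
def draw(im,th,p,n,C,z=None):
    cv2.polylines(im,[np.round(sil(th,p,n,C,z)).astype(np.int32)],True,(0,255,0),1)
def maskof(th,n,p0,C=None):
    best=None
    for k in manip.masks_of(th,n):
        mm=k["mask"].astype(np.uint8); nc,l,st,ce=cv2.connectedComponentsWithStats(mm)
        if nc<2: continue
        i=1+st[1:,4].argmax(); w=atz(n,ce[i],ZR[th],C)[0]
        d=np.hypot(*(w[:2]-p0[:2]))
        if best is None or d<best[0]: best=(d,(l==i),k["conf"])
    print(th,"mask off",None if best is None else (round(best[0],3),round(best[2],2))); return None if best is None else best[1]
E
python3 - <<'E'
from h import *
s=manip.sense();C=cam("wrist",s);im=manip.get_image("wrist").copy();o=im.copy()
for th,p0 in dict(round_top=[.44,-.28,0],long_top=[.49,-.104,0]).items():
    p=fit(th,white(im,p0,"wrist",C),"wrist",p0,C); draw(o,th,p,"wrist",C)
for th,p0 in dict(case_mid=[.485,-.104,0],bottle_mid=[.442,-.277,0]).items():
    m=maskof(th,"wrist",p0,C)
    if m is not None: p=fit(th,m,"wrist",p0,C); draw(o,th,p,"wrist",C)
cv2.imwrite("pics/w1f.png",o[:,:,::-1])
for n in ("scene","side"):
    C=cam(n);im=manip.get_image(n).copy();o=im.copy()
    for th,p0 in dict(round_top=[.44,-.28,0],long_top=[.49,-.104,0],hex_top=[.672,0,0],oblong_top=[.446,.263,0]).items():
        p=fit(th,white(im,p0,n,C),n,p0,C); draw(o,th,p,n,C)
    for th,p0 in dict(case_mid=[.485,-.104,0],bottle_mid=[.442,-.277,0],beak_mid=[.665,.195,0],follower_mid=[.445,.265,0]).items():
        m=maskof(th,n,p0,C)
        if m is not None: p=fit(th,m,n,p0,C); draw(o,th,p,n,C)
    cv2.imwrite(f"pics/{n}1f.png",o[:,:,::-1])
E
```

```text
round_top wrist xy [ 0.4424 -0.2814] yaw -1.065 IoU 0.932
long_top wrist xy [ 0.4875 -0.106 ] yaw 0.111 IoU 0.984
case_mid mask off (np.float64(0.003), 0.83)
case_mid wrist xy [ 0.4855 -0.1088] yaw 0.212 IoU 0.978
bottle_mid mask off (np.float64(0.007), 0.79)
bottle_mid wrist xy [ 0.4472 -0.2804] yaw 0.18 IoU 0.934
round_top scene xy [ 0.439  -0.2791] yaw 0.261 IoU 0.777
long_top scene xy [ 0.4839 -0.1064] yaw 0.146 IoU 0.683
hex_top scene xy [0.6684 0.006 ] yaw -0.405 IoU 0.945
oblong_top scene xy [0.4414 0.2669] yaw 0.539 IoU 0.934
case_mid mask off (np.float64(0.003), 0.96)
case_mid scene xy [ 0.4824 -0.1081] yaw 0.306 IoU 0.884
bottle_mid mask off (np.float64(0.014), 0.84)
bottle_mid scene xy [ 0.4453 -0.2789] yaw 0.635 IoU 0.872
beak_mid mask off (np.float64(0.01), 0.56)
beak_mid scene xy [0.6641 0.1958] yaw 0.689 IoU 0.899
follower_mid mask off (np.float64(0.002), 0.81)
follower_mid scene xy [0.4446 0.2663] yaw -1.471 IoU 0.974
round_top side xy [ 0.4429 -0.2814] yaw 0.468 IoU 0.871
long_top side xy [ 0.4877 -0.1074] yaw 0.116 IoU 0.959
hex_top side xy [0.6705 0.0047] yaw 0.629 IoU 0.977
oblong_top side xy [0.446  0.2634] yaw 0.559 IoU 0.851
case_mid mask off (np.float64(0.006), 0.56)
case_mid side xy [ 0.4872 -0.112 ] yaw 0.212 IoU 0.918
bottle_mid mask off (np.float64(0.009), 0.95)
bottle_mid side xy [ 0.4468 -0.2796] yaw -0.371 IoU 0.923
beak_mid mask off (np.float64(0.01), 0.92)
beak_mid side xy [0.6645 0.1949] yaw 1.566 IoU 0.964
follower_mid mask off (np.float64(0.002), 0.86)
follower_mid side xy [0.4445 0.2647] yaw -1.462 IoU 0.973
```

View pics/w1f.png

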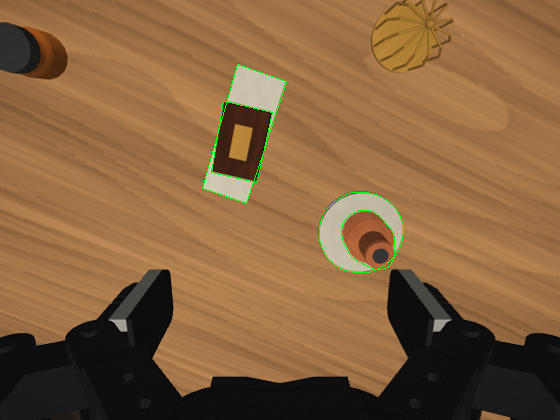

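View pics/side1f.png

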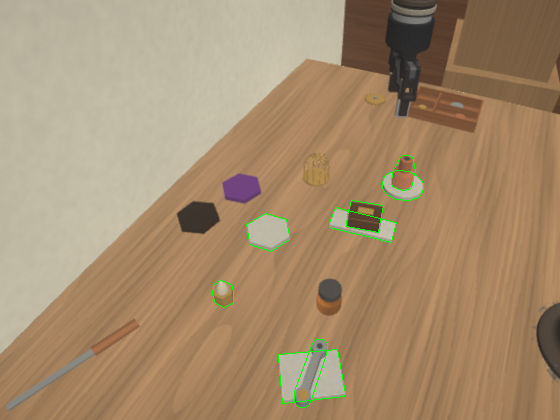

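View pics/scene1f.png

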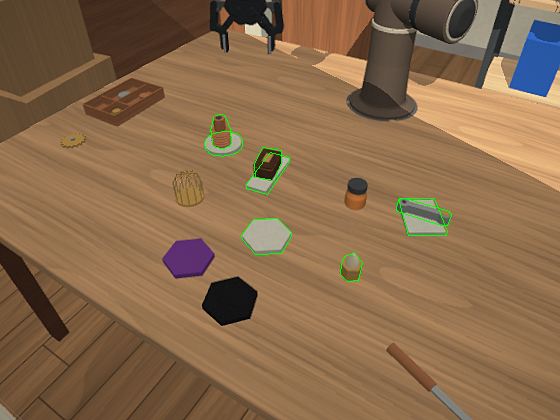

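Fits agree across the cameras:
- bottle is about 5 mm off the round stand's centre, so it can stay
- case (0.486,-0.109), yaw 0.21
- follower (0.4445,0.265)
- hex stand (0.670,0.005)

I'll park the case on the hex stand first.

```bash
python3 - <<'E'
from h import *
go(.486,-.109,.08,.212);go(.486,-.109,.017,.212)
E
```

```text
xyz mm [ 36.3 -39.8 200.3] roll 0.2246 j6 0.718 yaw 0.437
xyz mm [ 36.3 -39.8 263.3] roll 0.2246 j6 0.718 yaw 0.437
```

```bash
python3 -m handwheel '[{"x":20,"y":-20,"z":35,"roll":0.11},{"x":36.3,"y":-39.8,"z":75,"roll":0.2246},{"x":36.3,"y":-39.8,"z":115,"roll":0.2246},{"x":36.3,"y":-39.8,"z":150,"roll":0.2246},{"x":36.3,"y":-39.8,"z":180,"roll":0.2246},{"x":36.3,"y":-39.8,"z":200,"roll":0.2246},{"x":36.3,"y":-39.8,"z":200,"roll":0.2246},{"x":36.3,"y":-39.8,"z":200,"roll":0.2246}]'
python3 - <<'E'
from h import *
s=manip.sense()
go(.486,-.109,.017,.212);C=cam("wrist",s)
im=manip.get_image("wrist").copy()
draw(im,"case_mid",[.4855,-.1088,.212],"wrist",C);draw(im,"long_top",[.4875,-.106,.111],"wrist",C)
cv2.imwrite("pics/w2.png",im[:,:,::-1])
E
```

```text
time_s: 4.0
tool_pos: [0.4861, -0.1088, 0.0804]
tcp_rot: [-3.124, -0.333, 0.001]
force: [0.4, 0.5, 0.3]
opening: 0.0854
xyz mm [-0.1  0.2 63.4] roll 0.0003 j6 1.051 yaw 0.212
```

View pics/w2.png

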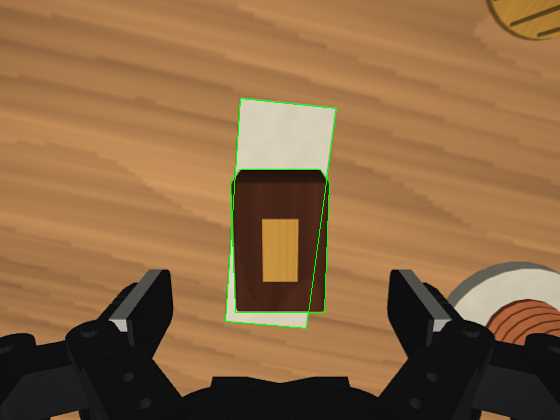

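The fit outlines match the case at (280,240), midway between the fingers. Next I descend and grip.

```bash
python3 -m handwheel '[{"x":0,"y":0,"z":25,"roll":0},{"x":0,"y":0,"z":50,"roll":0},{"x":0,"y":0,"z":63,"roll":0},{"x":0,"y":0,"z":63,"roll":0},{"x":0,"y":0,"z":63,"roll":0}]' && python3 -m handwheel '[{"x":0,"y":0,"z":0,"roll":0},{"x":0,"y":0,"z":0,"roll":0},{"x":0,"y":0,"z":0,"roll":0},{"x":0,"y":0,"z":0,"roll":0},{"x":0,"y":0,"z":0,"roll":0},{"x":0,"y":0,"z":0,"roll":0},{"x":0,"y":0,"z":0,"roll":0},{"x":0,"y":0,"z":0,"roll":0}]' 30
```

```text
time_s: 4.55
tool_pos: [0.4869, -0.1092, 0.0183]
tcp_rot: [3.123, 0.333, 0.002]
force: [0.5, -0.4, -0.4]
opening: 0.0856
time_s: 5.35
tool_pos: [0.4871, -0.1092, 0.0185]
tcp_rot: [3.123, 0.333, 0.003]
force: [-1.0, 0.5, 6.6]
opening: 0.0471
```

```bash
python3 -m handwheel '[{"x":0,"y":0,"z":-20,"roll":0},{"x":0,"y":0,"z":-55,"roll":0},{"x":0,"y":0,"z":-90,"roll":0},{"x":0,"y":0,"z":-90,"roll":0},{"x":0,"y":0,"z":-90,"roll":0}]'
python3 - <<'E'
from h import *
go(.670,.005,.105,.212)
E
```

```text
time_s: 5.85
tool_pos: [0.4861, -0.1089, 0.1077]
tcp_rot: [3.123, 0.333, 0.002]
force: [-0.5, -1.5, -2.8]
opening: 0.0471
xyz mm [203.8 -72.6   2.8] roll 0.0002 j6 1.051 yaw 0.212
```

```bash
python3 -m handwheel '[{"x":40,"y":-14,"z":0,"roll":0},{"x":80,"y":-28,"z":0,"roll":0},{"x":120,"y":-43,"z":0,"roll":0},{"x":160,"y":-57,"z":0,"roll":0},{"x":190,"y":-68,"z":0,"roll":0},{"x":203.8,"y":-72.6,"z":0,"roll":0},{"x":203.8,"y":-72.6,"z":0,"roll":0},{"x":203.8,"y":-72.6,"z":0,"roll":0}]'
python3 - <<'E'
from h import *
s=manip.sense();C=cam("wrist",s)
im=manip.get_image("wrist").copy();o=im.copy()
p=[.67,.005,.63]
draw(o,"hex_top",p,"wrist",C);draw(o,"case_mid",[s["tool_pos"][0],s["tool_pos"][1],.212],"wrist",C,s["tool_pos"][2]+.0125)
cv2.imwrite("pics/w3.png",o[:,:,::-1]);go(.670,.005,.0195,.212)
E
```

```text
time_s: 6.65
tool_pos: [0.6675, 0.005, 0.1044]
tcp_rot: [-3.123, -0.334, 0.009]
force: [-1.4, -0.4, -1.4]
opening: 0.0473
xyz mm [ 3.1  0.3 85.3] roll 0.0001 j6 1.301 yaw 0.212
```

View pics/w3.png

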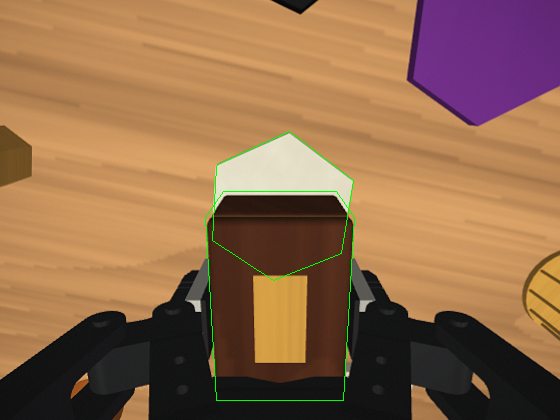

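The case is held square over the white hexagon, and the hex fit lies on its outline. Next I lower it.

```bash
python3 -m handwheel '[{"x":1,"y":0,"z":35,"roll":0},{"x":1,"y":0,"z":65,"roll":0},{"x":1,"y":0,"z":80,"roll":0},{"x":1,"y":0,"z":83,"roll":0},{"x":1,"y":0,"z":83,"roll":0},{"x":1,"y":0,"z":83,"roll":0}]'
```

```text
time_s: 7.3
tool_pos: [0.6723, 0.0049, 0.026]
tcp_rot: [3.123, 0.332, 0.005]
force: [0.3, 0.1, -2.1]
opening: 0.0472
```

```bash
python3 -m handwheel '[{"x":-1.5,"y":0,"z":4,"roll":0},{"x":-1.5,"y":0,"z":4,"roll":0},{"x":-1.5,"y":0,"z":4,"roll":0}]'; python3 -m handwheel '[{"x":0,"y":0,"z":0,"roll":0},{"x":0,"y":0,"z":0,"roll":0}]'
```

```text
time_s: 7.6
tool_pos: [0.6696, 0.0049, 0.0208]
tcp_rot: [3.124, 0.333, 0.001]
force: [0.4, 1.1, -1.1]
opening: 0.0473
time_s: 7.8
tool_pos: [0.6695, 0.005, 0.0205]
tcp_rot: [3.124, 0.333, 0.001]
force: [0.3, 1.2, -3.0]
opening: 0.0474
```

```bash
python3 -m handwheel '[{"x":0,"y":0,"z":1.5,"roll":0},{"x":0,"y":0,"z":1.5,"roll":0},{"x":0,"y":0,"z":1.5,"roll":0}]'; python3 -m handwheel '[{"x":0,"y":0,"z":0,"roll":0},{"x":0,"y":0,"z":0,"roll":0},{"x":0,"y":0,"z":0,"roll":0},{"x":0,"y":0,"z":0,"roll":0},{"x":0,"y":0,"z":0,"roll":0},{"x":0,"y":0,"z":0,"roll":0}]' 85;  python3 -m handwheel '[{"x":0,"y":0,"z":-25,"roll":0},{"x":0,"y":0,"z":-60,"roll":0},{"x":0,"y":0,"z":-110,"roll":0},{"x":0,"y":0,"z":-150,"roll":0},{"x":0,"y":0,"z":-180,"roll":0},{"x":0,"y":0,"z":-200,"roll":0},{"x":0,"y":0,"z":-200,"roll":0},{"x":0,"y":0,"z":-200,"roll":0}]'
python3 - <<'E'
from h import *
s=manip.sense();C=cam("wrist",s)
im=manip.get_image("wrist").copy();o=im.copy()
p0=[.67,.005,.212];m=maskof("case_mid","wrist",p0,C)
draw(o,"case_mid",fit("case_mid",m,"wrist",p0,C),"wrist",C)
draw(o,"hex_top",[.67,.005,.63],"wrist",C)
cv2.imwrite("pics/w4.png",o[:,:,::-1]);go(.445,.265,.25)
E
```

```text
time_s: 8.1
tool_pos: [0.6693, 0.0049, 0.0186]
tcp_rot: [-3.124, -0.333, 0.0]
force: [0.0, 0.3, -2.1]
opening: 0.047
time_s: 8.7
tool_pos: [0.6695, 0.0049, 0.0189]
tcp_rot: [3.124, 0.333, 0.0]
force: [-0.3, -0.4, -0.4]
opening: 0.085
time_s: 9.5
tool_pos: [0.6692, 0.0049, 0.2185]
tcp_rot: [3.124, 0.333, 0.0]
force: [-0.6, 0.2, -0.6]
opening: 0.0849
case_mid mask off NoneTraceback (most recent call last):
  File "<stdin>", line 5, in <module>
  File "h.py", line 57, in fit
    C=C or cam(n); m=mask.astype(np.uint8)
                     ^^^^^^^^^^^
AttributeError: 'NoneType' object has no attribute 'astype'
```

```bash
python3 - <<'E'
from h import *
s=manip.sense();C=cam("wrist",s)
im=manip.get_image("wrist").copy();o=im.copy()
m=maskof("case_mid","wrist",[.67,.005,.212],C)
draw(o,"case_mid",[.67,.005,.212],"wrist",C)
draw(o,"hex_top",[.67,.005,.63],"wrist",C)
draw(o,"beak_mid",[.6645,.195,1.566],"wrist",C)
cv2.imwrite("pics/w4.png",o[:,:,::-1]);go(.445,.265,.25)
E
```

```text
case_mid mask off (np.float64(0.002), 0.78)
xyz mm [-163.4 -301.2  -32.8] roll 0 j6 1.301 yaw 0.212
```

View pics/w4.png

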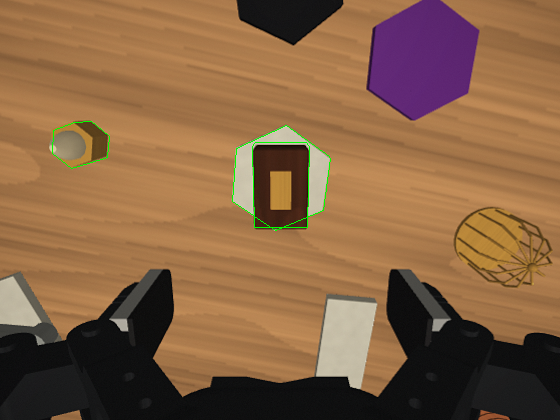

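The case is parked flat and released on the hexagon at (280,185), within a few mm of its middle. Next is the follower.

```bash
python3 -m handwheel '[{"x":-16,"y":-30,"z":-6,"roll":-0.14},{"x":-33,"y":-60,"z":-12,"roll":-0.28},{"x":-49,"y":-90,"z":-18,"roll":-0.42},{"x":-65,"y":-120,"z":-24,"roll":-0.56},{"x":-82,"y":-150,"z":-30,"roll":-0.70},{"x":-98,"y":-180,"z":-33,"roll":-0.84},{"x":-114,"y":-210,"z":-33,"roll":-0.98},{"x":-131,"y":-240,"z":-33,"roll":-1.12},{"x":-147,"y":-271,"z":-33,"roll":-1.26},{"x":-163.4,"y":-301.2,"z":-33,"roll":-1.40},{"x":-163.4,"y":-301.2,"z":-33,"roll":-1.465},{"x":-163.4,"y":-301.2,"z":-33,"roll":-1.465}]'
python3 -m handwheel '[{"x":0,"y":0,"z":0,"roll":0},{"x":0,"y":0,"z":0,"roll":0}]'
python3 - <<'E'
from h import *
s=manip.sense();C=cam("wrist",s)
im=manip.get_image("wrist").copy();o=im.copy()
p=fit("oblong_top",white(im,[.446,.264],"wrist",C),"wrist",[.446,.264,.55],C);draw(o,"oblong_top",p,"wrist",C)
p0=[.4445,.265,-1.465];m=maskof("follower_mid","wrist",p0,C)
if m is not None:
    p0=fit("follower_mid",m,"wrist",p0,C)
draw(o,"follower_mid",p0,"wrist",C)
cv2.imwrite("pics/w5.png",o[:,:,::-1]);go(p0[0],p0[1],.08,p0[2])
E
```

```text
time_s: 10.9
tool_pos: [0.4449, 0.2655, 0.2506]
tcp_rot: [-2.097, -2.338, 0.003]
force: [-0.0, 0.0, -0.6]
opening: 0.085
time_s: 11.1
tool_pos: [0.4465, 0.2644, 0.2513]
tcp_rot: [-2.102, -2.334, 0.001]
force: [-0.6, 0.3, -0.0]
opening: 0.0849
oblong_top wrist xy [0.4463 0.2638] yaw 0.563 IoU 0.84
follower_mid mask off (np.float64(0.001), 0.71)
follower_mid wrist xy [0.4445 0.2648] yaw -1.458 IoU 0.964
xyz mm [  0.7  -2.  171.5] roll -0.0086 j6 0.346 yaw 1.675
```

View pics/w5.png

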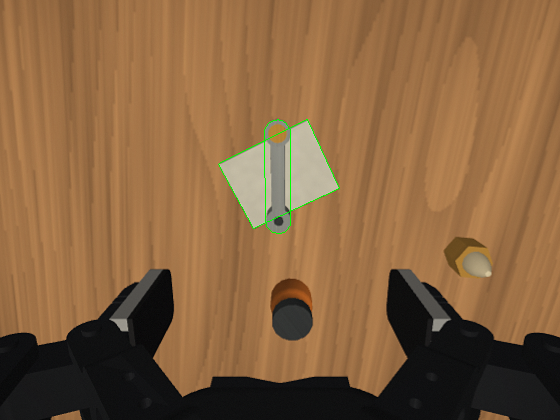

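Oblong at (280,175) and follower at (278,177) both fit tightly. Descending onto the follower bar.

```bash
python3 -m handwheel '[{"x":0.7,"y":-2,"z":35,"roll":-0.0086},{"x":0.7,"y":-2,"z":75,"roll":-0.0086},{"x":0.7,"y":-2,"z":115,"roll":-0.0086},{"x":0.7,"y":-2,"z":150,"roll":-0.0086},{"x":0.7,"y":-2,"z":180,"roll":-0.0086},{"x":0.7,"y":-2,"z":195,"roll":-0.0086},{"x":0.7,"y":-2,"z":195,"roll":-0.0086},{"x":0.7,"y":-2,"z":195,"roll":-0.0086},{"x":0.7,"y":-2,"z":195,"roll":-0.0086}]'
python3 - <<'E'
from h import *
go(.4445,.2648,.0145,-1.458)
E
```

```text
time_s: 12.1
tool_pos: [0.4456, 0.2659, 0.0581]
tcp_rot: [2.09, 2.344, 0.004]
force: [-0.2, 0.2, 0.0]
opening: 0.085
xyz mm [-1.  -1.4 43.6] roll 0.0016 j6 0.34 yaw 1.685
```

```bash
python3 -m handwheel '[{"x":-0.5,"y":-1.0,"z":20,"roll":0},{"x":-0.5,"y":-1.0,"z":36,"roll":0},{"x":-0.5,"y":-1,"z":43,"roll":0},{"x":-0.5,"y":-1,"z":43,"roll":0},{"x":-0.5,"y":-1,"z":43,"roll":0},{"x":-0.5,"y":-1,"z":43,"roll":0}]'
python3 - <<'E'
from h import *
go(.4445,.2648,.0145,-1.458)
E
```

```text
time_s: 12.7
tool_pos: [0.4442, 0.2653, 0.0149]
tcp_rot: [2.09, 2.345, 0.003]
force: [0.6, -0.1, 0.5]
opening: 0.0847
xyz mm [-0.6  0.2  0.4] roll 0.0022 j6 0.339 yaw 1.686
```

```bash
python3 -m handwheel '[{"x":0,"y":0,"z":0,"roll":0},{"x":0,"y":0,"z":0,"roll":0},{"x":0,"y":0,"z":0,"roll":0},{"x":0,"y":0,"z":0,"roll":0},{"x":0,"y":0,"z":0,"roll":0},{"x":0,"y":0,"z":0,"roll":0},{"x":0,"y":0,"z":0,"roll":0},{"x":0,"y":0,"z":0,"roll":0},{"x":0,"y":0,"z":0,"roll":0},{"x":0,"y":0,"z":0,"roll":0}]' 5
```

```text
time_s: 13.7
tool_pos: [0.4435, 0.265, 0.014]
tcp_rot: [2.09, 2.345, 0.001]
force: [-0.4, -0.3, 4.0]
opening: 0.0126
```

```bash
python3 -m handwheel '[{"x":0,"y":0,"z":-20,"roll":0},{"x":0,"y":0,"z":-55,"roll":0},{"x":0,"y":0,"z":-95,"roll":0},{"x":0,"y":0,"z":-130,"roll":0},{"x":0,"y":0,"z":-150,"roll":0},{"x":0,"y":0,"z":-150,"roll":0},{"x":0,"y":0,"z":-150,"roll":0}]'
python3 - <<'E'
from h import *
s=manip.sense();im=manip.get_image("wrist");cv2.imwrite("pics/w6.png",im[:,:,::-1])
print(s["opening"]);go(.4877,-.1062,.165,.111)
E
```

```text
time_s: 14.4
tool_pos: [0.4423, 0.2644, 0.1626]
tcp_rot: [-2.09, -2.345, 0.002]
force: [-0.1, -0.1, -1.8]
opening: 0.0132
0.01318057208386408
xyz mm [-373.1    3.3   -2.8] roll -1.5668 j6 0.339 yaw 1.686
```

View pics/w6.png

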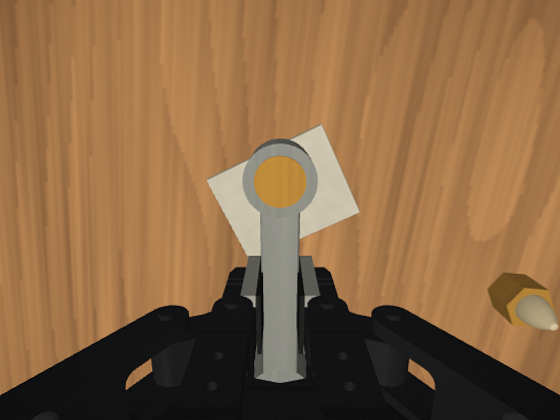

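The follower is held straight in the jaws, with its front round end at (280,180). I'm carrying it to the long stand, above the jar.

```bash
python3 -m handwheel '[{"x":-35,"y":0,"z":-3,"roll":0.14},{"x":-70,"y":0,"z":-3,"roll":0.28},{"x":-105,"y":1,"z":-3,"roll":0.42},{"x":-140,"y":1,"z":-3,"roll":0.56},{"x":-175,"y":1.5,"z":-3,"roll":0.70},{"x":-210,"y":2,"z":-3,"roll":0.84},{"x":-245,"y":2,"z":-3,"roll":0.98},{"x":-280,"y":2.5,"z":-3,"roll":1.12},{"x":-315,"y":3,"z":-3,"roll":1.26},{"x":-345,"y":3,"z":-3,"roll":1.40},{"x":-367,"y":3.3,"z":-3,"roll":1.54},{"x":-373,"y":3.3,"z":-3,"roll":1.5748}]'
python3 -m handwheel '[{"x":0,"y":0,"z":0,"roll":0},{"x":0,"y":0,"z":0,"roll":0},{"x":0,"y":0,"z":0,"roll":0}]'
python3 - <<'E'
from h import *
s=manip.sense();C=cam("wrist",s);im=manip.get_image("wrist").copy()
draw(im,"long_top",[.4877,-.1062,.111],"wrist",C);draw(im,"follower_mid",[s["tool_pos"][0],s["tool_pos"][1],yaw()],"wrist",C,s["tool_pos"][2]+.0085)
cv2.imwrite("pics/w7.png",im[:,:,::-1])
print(s["opening"]);go(.4877,-.1062,.0145,.111)
E
```

```text
time_s: 15.65
tool_pos: [0.4879, -0.107, 0.1643]
tcp_rot: [-3.136, -0.167, 0.006]
force: [-0.0, -0.2, -2.5]
opening: 0.0128
time_s: 15.95
tool_pos: [0.4887, -0.1041, 0.166]
tcp_rot: [-3.136, -0.178, 0.002]
force: [-0.4, 0.1, -2.2]
opening: 0.0127
0.01267265616326129
xyz mm [ -1.3   2.  151.8] roll 0.0022 j6 1.16 yaw 0.113
```

View pics/w7.png

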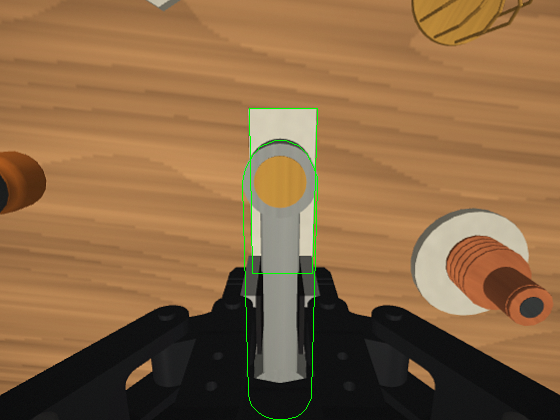

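```bash
python3 -m handwheel '[{"x":-1,"y":1.5,"z":35,"roll":0},{"x":-1,"y":1.5,"z":75,"roll":0},{"x":-1,"y":1.5,"z":110,"roll":0},{"x":-1,"y":1.5,"z":130,"roll":0},{"x":-1,"y":1.5,"z":143,"roll":0},{"x":-1,"y":1.5,"z":148,"roll":0},{"x":-1,"y":1.5,"z":148,"roll":0},{"x":-1,"y":1.5,"z":148,"roll":0}]'
python3 -m handwheel '[{"x":0,"y":0,"z":0,"roll":0},{"x":0,"y":0,"z":0,"roll":0},{"x":0,"y":0,"z":0,"roll":0}]'
python3 - <<'E'
from h import *
go(.4877,-.1062,.0145,.111)
E
```

```text
time_s: 16.8
tool_pos: [0.4898, -0.1071, 0.0199]
tcp_rot: [3.136, 0.175, 0.004]
force: [-0.5, -0.8, -1.3]
opening: 0.013
time_s: 17.1
tool_pos: [0.489, -0.1071, 0.0195]
tcp_rot: [3.136, 0.174, 0.002]
force: [-0.3, -1.0, -1.2]
opening: 0.0124
xyz mm [-1.2 -1.1  5. ] roll -0.0 j6 1.157 yaw 0.111
```

```bash
python3 -m handwheel '[{"x":-1,"y":-1,"z":3,"roll":0},{"x":-1,"y":-1,"z":4.5,"roll":0},{"x":-1,"y":-1,"z":4.5,"roll":0},{"x":-1,"y":-1,"z":4.5,"roll":0}]'
```

```text
time_s: 17.5
tool_pos: [0.4872, -0.106, 0.0141]
tcp_rot: [-3.137, -0.174, 0.0]
force: [0.1, 0.9, -1.7]
opening: 0.0124
```

```bash
python3 -m handwheel '[{"x":0,"y":0,"z":0.5,"roll":0},{"x":0,"y":0,"z":0.5,"roll":0},{"x":0,"y":0,"z":0.5,"roll":0}]'; python3 -m handwheel '[{"x":0,"y":0,"z":0,"roll":0},{"x":0,"y":0,"z":0,"roll":0},{"x":0,"y":0,"z":0,"roll":0},{"x":0,"y":0,"z":0,"roll":0},{"x":0,"y":0,"z":0,"roll":0},{"x":0,"y":0,"z":0,"roll":0},{"x":0,"y":0,"z":0,"roll":0}]' 85; python3 -m handwheel '[{"x":0,"y":0,"z":-25,"roll":0},{"x":0,"y":0,"z":-60,"roll":0},{"x":0,"y":0,"z":-105,"roll":0},{"x":0,"y":0,"z":-150,"roll":0},{"x":0,"y":0,"z":-180,"roll":0},{"x":0,"y":0,"z":-200,"roll":0},{"x":0,"y":0,"z":-200,"roll":0},{"x":0,"y":0,"z":-200,"roll":0}]'
python3 - <<'E'
from h import *
s=manip.sense();C=cam("wrist",s)
im=manip.get_image("wrist").copy();o=im.copy()
p0=[.487,-.106,.111];m=maskof("follower_mid","wrist",p0,C)
if m is not None: p0=fit("follower_mid",m,"wrist",p0,C)
draw(o,"follower_mid",p0,"wrist",C)
p=fit("long_top",white(im,[.4875,-.106],"wrist",C),"wrist",[.4875,-.106,.11],C);draw(o,"long_top",p,"wrist",C)
p0=[.67,.005,.212];m=maskof("case_mid","wrist",p0,C)
if m is not None: p0=fit("case_mid",m,"wrist",p0,C)
draw(o,"case_mid",p0,"wrist",C)
cv2.imwrite("pics/w8.png",o[:,:,::-1]);go(.67,.005,.10,.212)
E
```

```text
time_s: 17.8
tool_pos: [0.4873, -0.106, 0.014]
tcp_rot: [-3.137, -0.174, 0.001]
force: [-1.7, 0.7, 3.5]
opening: 0.013
time_s: 18.5
tool_pos: [0.4874, -0.106, 0.0137]
tcp_rot: [-3.137, -0.174, -0.0]
force: [1.0, -0.2, -0.3]
opening: 0.0848
time_s: 19.3
tool_pos: [0.4871, -0.106, 0.2134]
tcp_rot: [3.137, 0.174, 0.0]
force: [-0.5, -0.5, 0.1]
opening: 0.0852
follower_mid mask off (np.float64(0.002), 0.79)
follower_mid wrist xy [ 0.4883 -0.1058] yaw 0.11 IoU 0.986
long_top wrist xy [ 0.4868 -0.1053] yaw 0.11 IoU 0.981
case_mid mask off (np.float64(0.042), 0.46)
case_mid wrist xy [ 0.5905 -0.0113] yaw 0.936 IoU 0.005
xyz mm [195.6 -89.4 111.1] roll -0.1011 j6 1.158 yaw 0.111
```

View pics/w8.png

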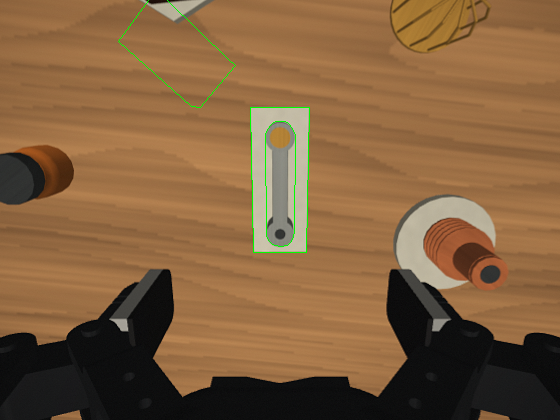

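The follower at (280,185) sits within 2 mm of the long stand's centre. The case fit there is spurious because the case is out of view. Back to the case.

```bash
python3 -m handwheel '[{"x":40,"y":-18,"z":20,"roll":-0.05},{"x":80,"y":-36,"z":40,"roll":-0.1011},{"x":118,"y":-54,"z":60,"roll":-0.1011},{"x":155,"y":-71,"z":80,"roll":-0.1011},{"x":180,"y":-82,"z":95,"roll":-0.1011},{"x":195,"y":-89.4,"z":109,"roll":-0.1011},{"x":195,"y":-89.4,"z":109,"roll":-0.1011},{"x":195,"y":-89.4,"z":109,"roll":-0.1011},{"x":195,"y":-89.4,"z":109,"roll":-0.1011}]'
python3 - <<'E'
from h import *
s=manip.sense();C=cam("wrist",s);im=manip.get_image("wrist").copy()
p0=[.67,.005,.212];m=maskof("case_mid","wrist",p0,C)
if m is not None: p0=fit("case_mid",m,"wrist",p0,C)
draw(im,"case_mid",p0,"wrist",C)
cv2.imwrite("pics/w9.png",im[:,:,::-1]);go(p0[0],p0[1],.0185,p0[2])
E
```

```text
time_s: 20.35
tool_pos: [0.6704, 0.0039, 0.1045]
tcp_rot: [3.124, 0.332, -0.002]
force: [0.5, 0.1, 0.2]
opening: 0.0849
case_mid mask off (np.float64(0.003), 0.97)
case_mid wrist xy [0.6674 0.0047] yaw 0.211 IoU 0.976
xyz mm [-3.4 -1.7 87.1] roll 0.0001 j6 1.3 yaw 0.211
```

View pics/w9.png

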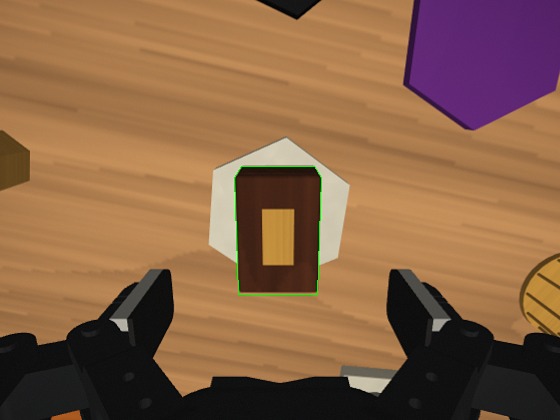

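The case at (278,230) is fitted and aligned with the jaws.

```bash
python3 -m handwheel '[{"x":-2.5,"y":-1.3,"z":35,"roll":0},{"x":-2.5,"y":-1.3,"z":65,"roll":0},{"x":-2.5,"y":-1.3,"z":80,"roll":0},{"x":-2.5,"y":-1.3,"z":86,"roll":0},{"x":-2.5,"y":-1.3,"z":86,"roll":0},{"x":-2.5,"y":-1.3,"z":86,"roll":0},{"x":-2.5,"y":-1.3,"z":86,"roll":0}]'
python3 - <<'E'
from h import *
go(.6674,.0047,.0185,.211)
E
```

```text
time_s: 21.15
tool_pos: [0.6702, 0.005, 0.0207]
tcp_rot: [3.123, 0.332, 0.005]
force: [0.2, -0.1, 0.4]
opening: 0.0851
xyz mm [-2.8 -0.3  2.2] roll 0.001 j6 1.301 yaw 0.212
```

```bash
python3 -m handwheel '[{"x":-1.5,"y":0,"z":2,"roll":0},{"x":-1.5,"y":0,"z":2,"roll":0},{"x":-1.5,"y":0,"z":2,"roll":0}]';python3 -m handwheel '[{"x":0,"y":0,"z":0,"roll":0},{"x":0,"y":0,"z":0,"roll":0},{"x":0,"y":0,"z":0,"roll":0},{"x":0,"y":0,"z":0,"roll":0},{"x":0,"y":0,"z":0,"roll":0},{"x":0,"y":0,"z":0,"roll":0},{"x":0,"y":0,"z":0,"roll":0},{"x":0,"y":0,"z":0,"roll":0}]' 30;python3 -m handwheel '[{"x":0,"y":0,"z":-20,"roll":0},{"x":0,"y":0,"z":-55,"roll":0},{"x":0,"y":0,"z":-95,"roll":0},{"x":0,"y":0,"z":-130,"roll":0},{"x":0,"y":0,"z":-150,"roll":0},{"x":0,"y":0,"z":-150,"roll":0},{"x":0,"y":0,"z":-150,"roll":0}]'
python3 - <<'E'
from h import *
go(.4463,.2638,.165,.563)
E
```

```text
time_s: 21.45
tool_pos: [0.6671, 0.0049, 0.017]
tcp_rot: [3.124, 0.333, 0.0]
force: [-0.3, -0.4, -0.2]
opening: 0.0849
time_s: 22.25
tool_pos: [0.6675, 0.0048, 0.017]
tcp_rot: [3.124, 0.333, 0.001]
force: [1.6, -0.3, 1.5]
opening: 0.0476
time_s: 22.95
tool_pos: [0.6661, 0.005, 0.1656]
tcp_rot: [-3.124, -0.332, 0.003]
force: [-0.6, -0.4, -2.0]
opening: 0.0468
xyz mm [-160.4 -299.3    1.1] roll -0.3509 j6 1.301 yaw 0.212
```

```bash
python3 -m handwheel '[{"x":-18,"y":-34,"z":0,"roll":-0.05},{"x":-36,"y":-67,"z":0,"roll":-0.1},{"x":-54,"y":-100,"z":0,"roll":-0.15},{"x":-72,"y":-134,"z":0,"roll":-0.2},{"x":-90,"y":-168,"z":0,"roll":-0.25},{"x":-108,"y":-201,"z":0,"roll":-0.3},{"x":-126,"y":-235,"z":0,"roll":-0.3509},{"x":-144,"y":-268,"z":0,"roll":-0.3509},{"x":-156,"y":-291,"z":0,"roll":-0.3509},{"x":-160.4,"y":-299.3,"z":0,"roll":-0.3509},{"x":-160.4,"y":-299.3,"z":0,"roll":-0.3509},{"x":-160.4,"y":-299.3,"z":0,"roll":-0.3509}]'
python3 -m handwheel '[{"x":0,"y":0,"z":0,"roll":0},{"x":0,"y":0,"z":0,"roll":0},{"x":0,"y":0,"z":0,"roll":0}]'
python3 - <<'E'
from h import *
s=manip.sense();C=cam("wrist",s);im=manip.get_image("wrist").copy()
draw(im,"oblong_top",[.4463,.2638,.563],"wrist",C)
cv2.imwrite("pics/w10.png",im[:,:,::-1]);go(.4463,.2638,.0175,.563)
E
```

```text
time_s: 24.15
tool_pos: [0.4471, 0.2628, 0.1656]
tcp_rot: [3.017, 0.873, -0.003]
force: [1.8, 0.6, -2.0]
opening: 0.0473
time_s: 24.45
tool_pos: [0.4479, 0.263, 0.1668]
tcp_rot: [3.018, 0.871, 0.0]
force: [-0.1, 0.1, -2.1]
opening: 0.0473
xyz mm [ -0.9  -1.4 149.3] roll -0.0012 j6 1.456 yaw 0.562
```

View pics/w10.png

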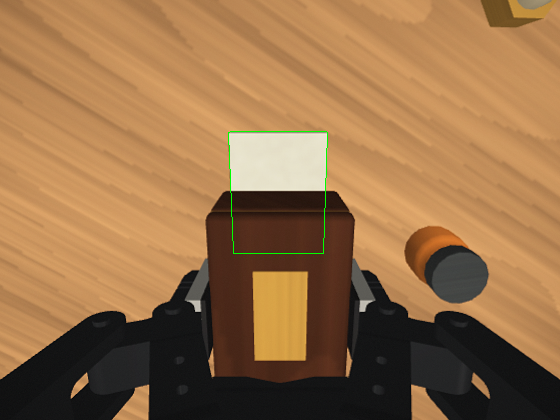

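The oblong outline matches at (280,190), and the jar at (448,265) is clear of the fingers.

```bash
python3 -m handwheel '[{"x":-1,"y":-1,"z":35,"roll":0},{"x":-1,"y":-1,"z":75,"roll":0},{"x":-1,"y":-1,"z":110,"roll":0},{"x":-1,"y":-1,"z":130,"roll":0},{"x":-1,"y":-1,"z":142,"roll":0},{"x":-1,"y":-1,"z":145,"roll":0},{"x":-1,"y":-1,"z":145,"roll":0},{"x":-1,"y":-1,"z":145,"roll":0},{"x":-1,"y":-1,"z":145,"roll":0},{"x":-1,"y":-1,"z":145,"roll":0},{"x":-1,"y":-1,"z":145,"roll":0}]'
python3 - <<'E'
from h import *
go(.4463,.2638,.0175,.563)
E
```

```text
time_s: 25.6
tool_pos: [0.4463, 0.2642, 0.0225]
tcp_rot: [-3.018, -0.873, -0.002]
force: [0.5, -1.1, -1.5]
opening: 0.0472
xyz mm [-0.3  0.3  5. ] roll 0.0001 j6 1.458 yaw 0.563
```

```bash
python3 -m handwheel '[{"x":0,"y":0,"z":3,"roll":0},{"x":0,"y":0,"z":4.5,"roll":0},{"x":0,"y":0,"z":5,"roll":0},{"x":0,"y":0,"z":5,"roll":0},{"x":0,"y":0,"z":5,"roll":0}]'; python3 -m handwheel '[{"x":0,"y":0,"z":0,"roll":0},{"x":0,"y":0,"z":0,"roll":0},{"x":0,"y":0,"z":0,"roll":0},{"x":0,"y":0,"z":0,"roll":0},{"x":0,"y":0,"z":0,"roll":0},{"x":0,"y":0,"z":0,"roll":0}]' 85; python3 -m handwheel '[{"x":0,"y":0,"z":-25,"roll":0},{"x":0,"y":0,"z":-60,"roll":0},{"x":0,"y":0,"z":-105,"roll":0},{"x":0,"y":0,"z":-150,"roll":0},{"x":0,"y":0,"z":-180,"roll":0},{"x":0,"y":0,"z":-200,"roll":0},{"x":0,"y":0,"z":-200,"roll":0},{"x":0,"y":0,"z":-200,"roll":0}]'
python3 - <<'E'
from h import *
s=manip.sense();C=cam("wrist",s)
im=manip.get_image("wrist").copy();o=im.copy()
p=fit("oblong_top",white(im,[.446,.264],"wrist",C),"wrist",[.446,.264,.55],C);draw(o,"oblong_top",p,"wrist",C)
p0=[.4463,.264,.563];m=maskof("case_mid","wrist",p0,C)
if m is not None: p0=fit("case_mid",m,"wrist",p0,C); draw(o,"case_mid",p0,"wrist",C)
p0=[.6645,.195,.0];m=maskof("beak_mid","wrist",p0,C)
if m is not None: p0=fit("beak_mid",m,"wrist",p0,C)
draw(o,"beak_mid",p0,"wrist",C)
cv2.imwrite("pics/w11.png",o[:,:,::-1]);go(.6645,.195,.18)
E
```

```text
time_s: 26.1
tool_pos: [0.4459, 0.264, 0.017]
tcp_rot: [3.018, 0.873, -0.0]
force: [-1.2, -0.9, 1.9]
opening: 0.0473
time_s: 26.7
tool_pos: [0.4459, 0.264, 0.0168]
tcp_rot: [-3.018, -0.873, -0.0]
force: [0.1, 0.2, 1.5]
opening: 0.0854
time_s: 27.5
tool_pos: [0.4457, 0.2639, 0.2165]
tcp_rot: [-3.018, -0.873, -0.0]
force: [-0.7, -0.4, -1.0]
opening: 0.085
oblong_top wrist xy [0.4452 0.2634] yaw 0.562 IoU 0.976
case_mid mask off (np.float64(0.0), 0.95)
case_mid wrist xy [0.4462 0.2642] yaw 0.583 IoU 0.971
beak_mid mask off (np.float64(0.009), 0.55)
beak_mid wrist xy [0.6629 0.1937] yaw -0.165 IoU 0.708
xyz mm [149.7 175.2  33.9] roll 0 j6 1.458 yaw 0.563
```

View pics/w11.png

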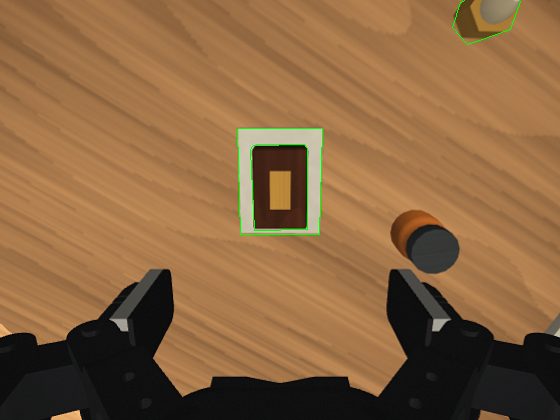

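The case at (280,187) is centred on the oblong stand within 1–2 mm, angle within 0.02 rad. Now the beak block.

```bash
python3 -m handwheel '[{"x":27,"y":32,"z":5,"roll":0},{"x":54,"y":64,"z":10,"roll":0},{"x":82,"y":96,"z":15,"roll":0},{"x":109,"y":127,"z":20,"roll":0},{"x":131,"y":154,"z":25,"roll":0},{"x":145,"y":170,"z":30,"roll":0},{"x":149.7,"y":175.2,"z":34,"roll":0},{"x":149.7,"y":175.2,"z":34,"roll":0},{"x":149.7,"y":175.2,"z":34,"roll":0},{"x":149.7,"y":175.2,"z":34,"roll":0}]'
python3 - <<'E'
from h import *
s=manip.sense();C=cam("wrist",s)
im=manip.get_image("wrist").copy();o=im.copy()
p0=[.6645,.195,.0];m=maskof("beak_mid","wrist",p0,C)
if m is not None: p0=fit("beak_mid",m,"wrist",p0,C)
draw(o,"beak_mid",p0,"wrist",C)
cv2.imwrite("pics/w12.png",o[:,:,::-1]);go(p0[0],p0[1],.09)
E
```

```text
time_s: 28.65
tool_pos: [0.6647, 0.1964, 0.1828]
tcp_rot: [-3.017, -0.874, 0.002]
force: [-0.4, 0.0, 0.3]
opening: 0.0847
beak_mid mask off (np.float64(0.003), 0.71)
beak_mid wrist xy [0.6648 0.1953] yaw -0.517 IoU 0.976
xyz mm [-1.   0.7 93.4] roll 0 j6 1.231 yaw 0.564
```

View pics/w12.png

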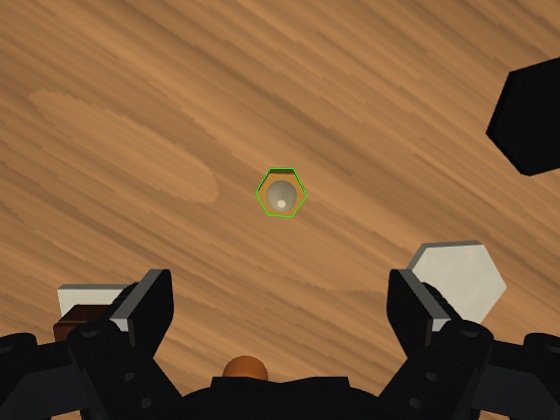

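The beak block is at (282,193), hexagon vertices left and right. I turn the jaws 0.49 rad so they close on flats.

```bash
python3 -m handwheel '[{"x":-0.5,"y":0.7,"z":20,"roll":-0.14},{"x":-0.5,"y":0.7,"z":45,"roll":-0.28},{"x":-0.5,"y":0.7,"z":70,"roll":-0.42},{"x":-0.5,"y":0.7,"z":92,"roll":-0.49},{"x":-0.5,"y":0.7,"z":92,"roll":-0.49},{"x":-0.5,"y":0.7,"z":92,"roll":-0.49},{"x":-0.5,"y":0.7,"z":92,"roll":-0.49},{"x":-0.5,"y":0.7,"z":92,"roll":-0.49}]'
python3 - <<'E'
from h import *
s=manip.sense();C=cam("wrist",s)
im=manip.get_image("wrist").copy();o=im.copy()
p0=[.6648,.1953,-.517];m=maskof("beak_mid","wrist",p0,C)
if m is not None: p0=fit("beak_mid",m,"wrist",p0,C)
draw(o,"beak_mid",p0,"wrist",C)
cv2.imwrite("pics/w13.png",o[:,:,::-1]);go(p0[0],p0[1],.006,1.054)
E
```

```text
time_s: 29.55
tool_pos: [0.6674, 0.1953, 0.0931]
tcp_rot: [2.716, 1.578, 0.006]
force: [-0.4, -0.6, 0.2]
opening: 0.0847
beak_mid mask off (np.float64(0.003), 0.76)
beak_mid wrist xy [0.6649 0.195 ] yaw -0.515 IoU 0.969
xyz mm [-1.3 -1.9 86.5] roll -0.0013 j6 0.74 yaw 1.053
```

View pics/w13.png

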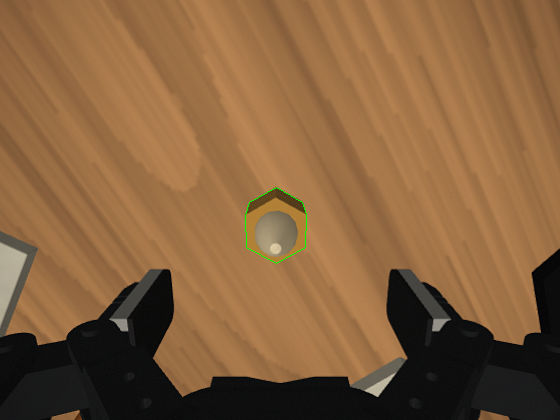

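The flats of the block at (276,227) now face the jaws.

```bash
python3 -m handwheel '[{"x":-1,"y":-1.5,"z":30,"roll":0},{"x":-1,"y":-1.5,"z":60,"roll":0},{"x":-1,"y":-1.5,"z":76,"roll":0},{"x":-1,"y":-1.5,"z":83,"roll":0},{"x":-1,"y":-1.5,"z":83,"roll":0},{"x":-1,"y":-1.5,"z":83,"roll":0},{"x":-1,"y":-1.5,"z":83,"roll":0},{"x":-1,"y":-1.5,"z":83,"roll":0}]'
python3 - <<'E'
from h import *
go(.6648,.1952,.007,1.054)
E
```

```text
time_s: 30.45
tool_pos: [0.6654, 0.195, 0.0094]
tcp_rot: [2.715, 1.578, 0.004]
force: [-0.2, 0.1, -1.2]
opening: 0.0854
xyz mm [-0.1 -0.6  2.4] roll -0.001 j6 0.74 yaw 1.053
```

```bash
python3 -m handwheel '[{"x":0,"y":0,"z":2,"roll":0},{"x":0,"y":0,"z":2,"roll":0},{"x":0,"y":0,"z":2,"roll":0}]';python3 -m handwheel '[{"x":0,"y":0,"z":0,"roll":0},{"x":0,"y":0,"z":0,"roll":0},{"x":0,"y":0,"z":0,"roll":0},{"x":0,"y":0,"z":0,"roll":0},{"x":0,"y":0,"z":0,"roll":0},{"x":0,"y":0,"z":0,"roll":0},{"x":0,"y":0,"z":0,"roll":0},{"x":0,"y":0,"z":0,"roll":0}]' 20;python3 -m handwheel '[{"x":0,"y":0,"z":-20,"roll":0},{"x":0,"y":0,"z":-50,"roll":0},{"x":0,"y":0,"z":-80,"roll":0},{"x":0,"y":0,"z":-100,"roll":0},{"x":0,"y":0,"z":-110,"roll":0},{"x":0,"y":0,"z":-110,"roll":0},{"x":0,"y":0,"z":-110,"roll":0}]'
python3 - <<'E'
from h import *
go(.6697,.0050,.12)
E
```

```text
time_s: 30.75
tool_pos: [0.6641, 0.1947, 0.0058]
tcp_rot: [-2.716, -1.579, 0.0]
force: [0.3, -0.3, -0.7]
opening: 0.085
time_s: 31.55
tool_pos: [0.6645, 0.1948, 0.006]
tcp_rot: [2.716, 1.579, 0.001]
force: [0.4, -0.2, 1.9]
opening: 0.0346
time_s: 32.25
tool_pos: [0.6633, 0.1946, 0.1151]
tcp_rot: [-2.716, -1.578, 0.002]
force: [-0.2, 0.1, -1.6]
opening: 0.0346
xyz mm [-161.5   99.4   -4.9] roll 0 j6 0.74 yaw 1.053
```

```bash
python3 -m handwheel '[{"x":-35,"y":21,"z":-5,"roll":0},{"x":-70,"y":43,"z":-5,"roll":0},{"x":-105,"y":65,"z":-5,"roll":0},{"x":-135,"y":83,"z":-5,"roll":0},{"x":-155,"y":95,"z":-5,"roll":0},{"x":-161.5,"y":99.4,"z":-5,"roll":0},{"x":-161.5,"y":99.4,"z":-5,"roll":0},{"x":-161.5,"y":99.4,"z":-5,"roll":0},{"x":-161.5,"y":99.4,"z":-5,"roll":0},{"x":-161.5,"y":99.4,"z":-5,"roll":0}]'
python3 - <<'E'
from h import *
s=manip.sense();C=cam("wrist",s)
im=manip.get_image("wrist").copy();o=im.copy()
draw(o,"hex_top",[.6697,.005,.63],"wrist",C)
cv2.imwrite("pics/w14.png",o[:,:,::-1]);go(.6697,.005,.0185)
E
```

```text
time_s: 33.25
tool_pos: [0.6705, 0.0067, 0.1206]
tcp_rot: [-2.714, -1.581, 0.0]
force: [1.1, 0.2, -1.8]
opening: 0.0349
xyz mm [-1.800e+00  1.000e-01  1.022e+02] roll 0 j6 0.461 yaw 1.055
```

View pics/w14.png

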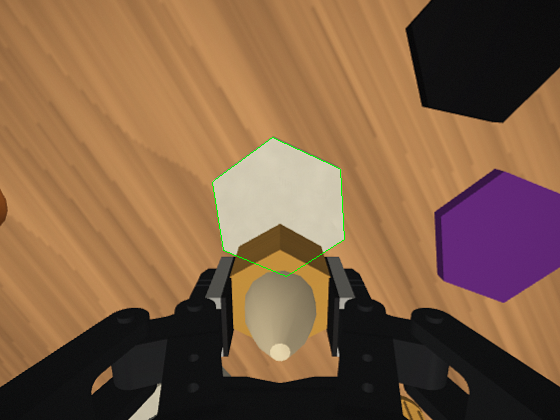

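The block is held upright over the white hexagon, whose outline fits at (280,205). Lowering it.

```bash
python3 -m handwheel '[{"x":-1.5,"y":0,"z":30,"roll":0},{"x":-1.5,"y":0,"z":60,"roll":0},{"x":-1.5,"y":0,"z":82,"roll":0},{"x":-1.5,"y":0,"z":95,"roll":0},{"x":-1.5,"y":0,"z":97,"roll":0},{"x":-1.5,"y":0,"z":97,"roll":0},{"x":-1.5,"y":0,"z":97,"roll":0},{"x":-1.5,"y":0,"z":97,"roll":0},{"x":-1.5,"y":0,"z":97,"roll":0}]'
python3 - <<'E'
from h import *
go(.6697,.005,.0185)
E
```

```text
time_s: 34.2
tool_pos: [0.6709, 0.0038, 0.0252]
tcp_rot: [2.715, 1.578, 0.003]
force: [-0.6, 0.1, -1.1]
opening: 0.035
xyz mm [ 0.4 -1.6  6.7] roll 0 j6 0.459 yaw 1.053
```

```bash
python3 -m handwheel '[{"x":0.5,"y":-1,"z":4,"roll":0},{"x":0.5,"y":-1,"z":5,"roll":0},{"x":0.5,"y":-1,"z":6,"roll":0},{"x":0.5,"y":-1,"z":6,"roll":0},{"x":0.5,"y":-1,"z":6,"roll":0}]'
```

```text
time_s: 34.7
tool_pos: [0.6689, 0.0049, 0.018]
tcp_rot: [-2.716, -1.578, 0.001]
force: [-1.8, 0.6, 2.4]
opening: 0.0349
```

```bash
python3 -m handwheel '[{"x":0,"y":0,"z":0,"roll":0},{"x":0,"y":0,"z":0,"roll":0},{"x":0,"y":0,"z":0,"roll":0},{"x":0,"y":0,"z":0,"roll":0},{"x":0,"y":0,"z":0,"roll":0},{"x":0,"y":0,"z":0,"roll":0},{"x":0,"y":0,"z":0,"roll":0}]' 85; python3 -m handwheel '[{"x":0,"y":0,"z":-25,"roll":0},{"x":0,"y":0,"z":-60,"roll":0},{"x":0,"y":0,"z":-105,"roll":0},{"x":0,"y":0,"z":-150,"roll":0},{"x":0,"y":0,"z":-180,"roll":0},{"x":0,"y":0,"z":-200,"roll":0},{"x":0,"y":0,"z":-200,"roll":0},{"x":0,"y":0,"z":-200,"roll":0}]'
python3 - <<'E'
from h import *
s=manip.sense();C=cam("wrist",s)
im=manip.get_image("wrist").copy();o=im.copy()
p=fit("hex_top",white(im,[.67,.005],"wrist",C,r=.065),"wrist",[.67,.005,.63],C);draw(o,"hex_top",p,"wrist",C)
ZR["beak_mid"]+=.012
p0=[.669,.005,-.515];m=maskof("beak_mid","wrist",p0,C)
if m is not None: p0=fit("beak_mid",m,"wrist",p0,C); draw(o,"beak_mid",p0,"wrist",C)
cv2.imwrite("pics/w15.png",o[:,:,::-1]);go(.46,-.19,.25)
E
```

```text
time_s: 35.4
tool_pos: [0.6692, 0.0048, 0.0177]
tcp_rot: [-2.716, -1.579, -0.0]
force: [-0.1, -0.3, 0.4]
opening: 0.0852
time_s: 36.2
tool_pos: [0.669, 0.0048, 0.2175]
tcp_rot: [2.716, 1.579, 0.0]
force: [-0.2, 0.4, -0.2]
opening: 0.085
hex_top wrist xy [0.6694 0.0053] yaw -1.468 IoU 0.987
beak_mid mask off (np.float64(0.003), 0.86)
beak_mid wrist xy [0.6697 0.0055] yaw -0.514 IoU 0.972
xyz mm [-272.2  -84.2  -33.9] roll 0 j6 0.46 yaw 1.053
```

View pics/w15.png

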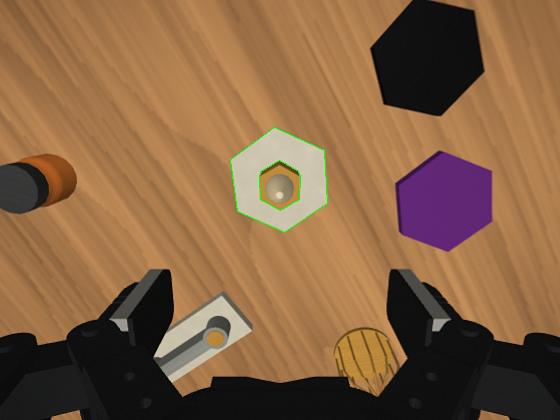

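The beak at (280,185) is centred within 1 mm. Last, I check the bottle on the round stand from above.

```bash
python3 -m handwheel '[{"x":-34,"y":-10,"z":-8,"roll":0},{"x":-68,"y":-21,"z":-16,"roll":0},{"x":-102,"y":-31,"z":-24,"roll":0},{"x":-136,"y":-42,"z":-32,"roll":0},{"x":-170,"y":-52,"z":-34,"roll":0},{"x":-204,"y":-63,"z":-34,"roll":0},{"x":-238,"y":-74,"z":-34,"roll":0},{"x":-262,"y":-81,"z":-34,"roll":0},{"x":-272,"y":-84,"z":-34,"roll":0},{"x":-272,"y":-84,"z":-34,"roll":0},{"x":-272,"y":-84,"z":-34,"roll":0},{"x":-272,"y":-84,"z":-34,"roll":0}]'
python3 - <<'E'
from h import *
s=manip.sense();C=cam("wrist",s)
im=manip.get_image("wrist").copy();o=im.copy()
p=fit("round_top",white(im,[.443,-.281],"wrist",C,r=.065),"wrist",[.443,-.281,0],C);draw(o,"round_top",p,"wrist",C)
p0=[.447,-.28,0];m=maskof("bottle_mid","wrist",p0,C)
if m is not None: p0=fit("bottle_mid",m,"wrist",p0,C); draw(o,"bottle_mid",p0,"wrist",C)
print(np.hypot(*(p-p0)[:2]))
cv2.imwrite("pics/w16.png",o[:,:,::-1])
cv2.imwrite("pics/scene2.png",manip.get_image("scene")[:,:,::-1])
E
```

```text
time_s: 37.5
tool_pos: [0.4624, -0.1892, 0.2514]
tcp_rot: [-2.715, -1.58, -0.0]
force: [0.4, -0.3, 0.3]
opening: 0.0851
round_top wrist xy [ 0.4428 -0.2813] yaw -0.232 IoU 0.937
bottle_mid mask off (np.float64(0.002), 0.77)
bottle_mid wrist xy [ 0.447  -0.2801] yaw 1.494 IoU 0.926
0.004334549474998499
```

View pics/w16.png

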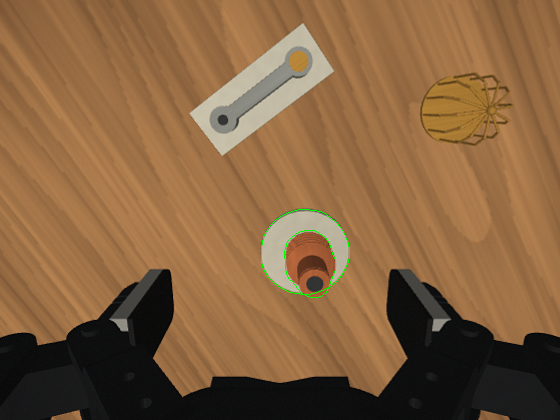

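View pics/scene2.png

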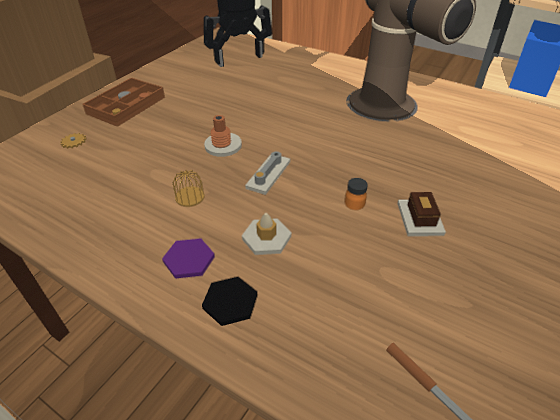

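In the scene camera:
- The bottle at (222,133) is about 4 mm off the round stand's centre.
- The follower is on the long stand (268,170).
- The case is on the oblong stand (423,212).
- The beak is on the white hex stand (266,230).
- The cage (188,188) and jar (356,193) have not moved.

The arm is clear, so I'm handing in.

```bash
python3 -c "
from plant import manip
print(manip.hand_in())"
```

```text
the job is handed in; nothing more can be done
None
```

I handed the job in at about 38 s on the robot's clock, with all four pieces on their own stands. I parked the case on the white hexagonal stand and let go. Then I moved the follower from the oblong to the long stand, the case to the oblong stand, and the beak block to the hexagonal stand last. The bottle already stood on the round stand, so I left it there.

My last camera fits of each piece's middle against its stand's middle:

| Piece | Stand | Distance from middle | Angle to stand |
|---|---|---|---|
| Bottle | round | about 4 mm | not applicable |
| Case | oblong | about 1 mm | about 0.02 rad |
| Follower | long | about 2 mm | below 0.01 rad |
| Beak block | hexagonal | below 1 mm | not applicable |

- **Upright, cage and jar:** In the last scene picture all four pieces looked upright, and the cage and jar were at the same pixels as at the start. I did not measure tilt or their shift separately.
- **Checks that failed or disagreed:** One detection of the case missed while it was parked, and the repeat found it. One fit of the case was spurious because the case was out of view, so I ignored it. The early scene-camera fits of the stands were 2–5 mm from the side and wrist fits, so I relied mainly on the wrist and side fits.

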